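Bolt the board trimmer's arm

ROBOT

A 7-joint arm with a two-finger parallel gripper is mounted at the origin on the work surface; the furniture and walls round the work are solid. World frame = base frame: x ahead of the robot, y to its left, z up, the work surface at z = 0. Lengths are in mm, angles in rad, forces in N, time in s.
With the tool pointing down it reaches from about 400 to 875 mm from the base axis. Payload 4.4 kg.
Tool frame: the origin (TCP) lies on the centre line of the jaws, within the pads' length; the fingertips stand 19 mm ahead of it and the grasp point (between the pads) is the TCP; z points along the fingers, y is the line along which they close (so a half turn about z gives the same grasp; the last joint's range is limited). The gripper opens to 85 mm and grips with 20 to 120 N. Pads are 22 mm wide; open, the fingers measure 114 mm over their backs; the gripper's body (76 mm by 85 mm) begins 54 mm behind the grasp point. The pads swing forward as they close: fully open they stand 13 mm farther back than shut.
Start: joints at [1.065, 0.628, 0.038, 1.517, -0.027, 0.996, -0.02], TCP at [276.771, -588.146, 250.313] pointing down, gripper open.
Joint ranges: [-3.06, 3.06], [-0.37, 2.12], [-1.25, 1.32], [0.18, 2.47], [-1.1, 4.24], [0.23, 1.98], [-2.94, 2.94]. Speed limits (rad/s): [2.57, 2.57, 3.14, 3.14, 3.14, 3.14, 3.14].

INTERFACE

Orientations are given as [roll, pitch, yaw] about the fixed x, y, z axes, in that order (R = Rz(yaw) Ry(pitch) Rx(roll)).
In Python, from cell import ctrl, viewer, silhouettes gives the robot as it stands.
- The arm moves only by the shell command python3 -m creep 'ROWS'. ROWS is JSON, a list of rows, each an object with "jaw": the gripper command: -1 is shut, 1 is fully open, values between are in proportion; "xyz": the shift along the tool's x, y, z in mm, a list of three; "angular": the turn, a rotation vector about the tool's x, y, z in rad, a list of three. In form: [{"jaw": jaw, "xyz": [tx, ty, tz], "angular": [rx, ry, rz]}, ...]. A call has 1 to 12 rows; each row is the pose to reach, as a shift and turn from the pose commanded when the call began, along the tool's axes at that moment; what a row does not reach only later rows make up. A row lasts 1/8 s, in which the tool goes at most 62.5 mm and 10.7 degrees, less where a joint would pass 70% of its speed; a pose out of reach is approached as far as the arm can. A call with a gripper value outside its range is refused whole. The fingers move at their own pace and stop on an object; the grip force is fixed at half the most. Time passes only in rows, so rows that repeat a pose let the fingers close. It gives the time, the measured TCP pose, the force, the opening and the grip force at its end, in the units of the state.
- ctrl.read_state(): the state, without advancing time (a new reading comes with each control period).
- viewer.get_image(name): name is "scene" or "top" or "wrist"; returns (picture, depth): 400x640x3 uint8, red, green, blue; 400x640 float32, mm along the optical axis (not along the pixel's ray), 0 where there is no reading.
- viewer.camera_model(name): a dict with "fx", "fy", "cx", "cy" (pixels), "T" (4x4, takes a point from camera to world coordinates). Camera axes: x right, y down, z forward; pixel columns grow to the right and rows downward; lengths in mm; the calibration is good to about 2 mm. The wrist camera is an equidistant fisheye: a pixel r from the principal point sees the ray r / f radians off the axis. A picture is of the moment at which its call begins: read the wrist's pose just before it. camera_model takes no time and is no camera call; for the wrist camera it gives the pose at the moment of the call.
- ctrl.finish_job(): hands the job in; it is judged then, once.
Trained networks look in the newest picture that a camera, given by its name, has taken for a name from the list of things; names that differ only in an ending like _2 or _b are one class to them, and where a whole thing is asked for, a point or a joint stands for the part that bears it (a point fixed in the world has none). Each returns a list of dicts, best first, with "score" (0 to 1); they miss things now and then, are a little off and sometimes report something else, mostly with a low value. They report only what shows in the picture. A call takes as long as a camera call.
- silhouettes(camera, target): "pixels" (400x640 bool, what is visible of it) and "xy" ([column, row] in pixels, amid what is visible of it).
The state is a dict: "clock": time; "qpos": joint angles; "qd": joint speeds; "tau": joint torques, N m; "eef_pos": TCP position; "tool_rot": TCP orientation; "force": force on the tool from outside, world axes, zero at the start; "torque": the same for the moment, N m; "width": finger opening in mm; "gripper_force": force on a finger pad.
Only numpy, scipy, OpenCV 4.12 (cv2) and the standard library are available. Lean on these libraries where they do the work, as an engineer would, in place of code of your own. Each camera call takes 0.05 s, during which the arm holds its last target. There are 200 camera calls.

TASK

Lock the lowered arm of the board trimmer: with one fingertip push the long spring catch bar down and keep it down while the other fingertip pushes the bolt by its upright thumb piece all the way towards the arm, then let go so that the catch springs up and locks the bolt there. Only press and push, grasp nothing, and leave all the other things where they are.

Things in the scene. Friction and masses are not known exactly. Their poses are not given: they have to be found in the camera images.
- trimmer: board trimmer fixed to the table; grey bed 240 (x) x 320 (y) mm, top at z = 22; origin on the table under the bed's centre; at yaw 0 x points away from the robot, y left. Lowered dark steel arm with a small hoop along the right edge, y = -146. Lock on grey plate (top z = 26) in the middle: catch bar along x = -32, bolt along x = +32, all else of it below z = 50. 36 mm fence at x = +108
- catch: the spring catch: flat steel bar 28 (x) x 130 (y) x 8, axes as the trimmer's; origin at the centre of its top face, 62 mm above the table when up. Pressed anywhere along its length it goes straight down 12 mm to its stop, and springs back when let go; a fingertip may slide along it while pressing
- catch_travel (a joint): how far the catch bar is pressed down, m: 0 up, 0.012 on its stop; spring 3 N at first, 6 N on the stop. Beyond 0.008 the bolt is free; otherwise teeth on the catch stop the bolt at 0.004 and again at 0.027, so it must stay down all the way
- bolt: the sliding steel bolt with its upright thumb piece, 34 (x) x 16 (y) x 46 mm high, axes as the trimmer's; origin at the centre of its top face, 78 mm above the table. Push its +y face towards -y; behind that face is free space down to the grey plate (26 mm above the table). It stands 64 mm from the bar's centre line (in x), so fingertips with centres 64 mm apart meet both
- bolt_travel (a joint): how far the bolt has slid towards the arm (trimmer's -y), m: starts at 0 to 0.003 (open), 0.045 at its end stop (fully home, in the arm's hoop). Sliding friction about 2 N, no spring
- spool: bystander, to be left alone: wooden thread spool with dark red thread, 40x40x50, standing on the trimmer's bed; origin centre of its underside
- press_block: bystander, to be left alone: plain brown wooden block 90x36x34, lying on the trimmer's bed; origin centre of its underside
- bone_folder: bystander, to be left alone: flat cream bone folder 20x150x8, lying on the table; origin centre of its underside
- tape_roll: bystander, to be left alone: roll of masking tape 104x102x25, lying on the table; origin centre of its underside
- small_box: bystander, to be left alone: open grey board box 62x62x45 on the trimmer's bed; origin centre of its underside
- book: bystander, to be left alone: white book 140x202x22 lying on the table; origin centre of its underside
- glue_bottle: bystander, to be left alone: white bottle with a black cap, 49x49x114, standing on the table; origin centre of its underside

How it is judged:
By the outcome, as a careful person would: the job done as asked, in the order asked, and still so for the second after the job is handed in, with the robot touching nothing.
It also fails if it takes over 38 s, if anything falls off the work surface, if the arm or the gripper's body presses on something with over 40 N, if the wrist force passes 120 N, or if a joint passes its speed limit or range.

## Working session

There is one attempt and no reset: what is moved stays moved. The work goes in short steps, Python scripts to look and compute and a shell command to move; the robot and the scene stay as the last step left them, time stands still between calls to the robot, and variables do not carry over. Pictures are saved under pics/ and viewed, at most 10 in all, crops included, and the job is handed in when it is done.

```bash
mkdir -p pics; ls; cat > h.py <<'E'
import numpy as np, cv2
from cell import ctrl, viewer, silhouettes
def world(name,depth,mask):
    c=viewer.camera_model(name); v,u=np.nonzero(mask&(depth>0)); z=depth[v,u]
    P=np.c_[(u-c['cx'])/c['fx']*z,(v-c['cy'])/c['fy']*z,z]
    T=np.array(c['T']); return P@T[:3,:3].T+T[:3,3]
E
python3 - <<'E'
from h import *
s=ctrl.read_state(); print({k:np.round(v,3) for k,v in s.items()})
for n in ['top','scene']:
    im,d=viewer.get_image(n); cv2.imwrite(f'pics/{n}0.png',im[:,:,::-1])
    for t in ['catch','bolt','trimmer']:
        for r in silhouettes(n,t)[:2]:
            P=world(n,d,r['pixels']); print(n,t,round(r['score'],2),r['xy'],r['pixels'].sum(),np.median(P,0).round(1),np.percentile(P,2,0).round(),np.percentile(P,98,0).round())
E
```

```text
pics
{'clock': np.float64(0.0), 'qpos': array([ 1.065,  0.629,  0.038,  1.518, -0.027,  0.996, -0.02 ]), 'qd': array([ 0.001, -0.001,  0.001, -0.001, -0.   ,  0.   , -0.001]), 'tau': array([ 0.0000e+00, -5.6340e+01,  1.2260e+00, -1.9344e+01,  1.1000e-02,
        1.1000e-02, -0.0000e+00]), 'eef_pos': array([ 276.534, -587.581,  249.387]), 'tool_rot': array([-3.14, -0.  ,  0.44]), 'force': array([-0.25 ,  0.578, -0.952]), 'torque': array([ 0.033, -0.02 ,  0.012]), 'gripper_force': np.float64(0.0), 'width': np.float64(85.503)}
top catch 0.84 [326.1, 207.7] 302 [513.8 -31.6  61.6] [495. -88.  43.] [538.  30.  68.]
top catch 0.34 [326.2, 194.1] 145 [577.8 -36.9  45. ] [ 546. -110.   23.] [592. -14.  83.]
top bolt 0.53 [326.8, 192.8] 86 [577.7 -36.5  46.7] [559. -85.  32.] [586. -17.  83.]
top trimmer 0.81 [326.9, 202.2] 5067 [547.5 -48.   24.3] [ 398. -188.   16.] [661. 128.  65.]
scene bolt 0.77 [327.9, 198.5] 176 [571.8 -25.   45.3] [ 549. -111.   28.] [586. -13.  79.]
```

```bash
python3 - <<'E'
import cv2,numpy as np
a=cv2.imread('pics/top0.png')[130:270,240:420]; b=cv2.imread('pics/scene0.png')[120:300,210:450]
a=cv2.resize(a,(800,622))[:600]; cv2.imwrite('pics/a.png',a)
cv2.imwrite('pics/b.png',cv2.resize(b,(800,600)))
E
```

```text
(no output)
```

View pics/a.png

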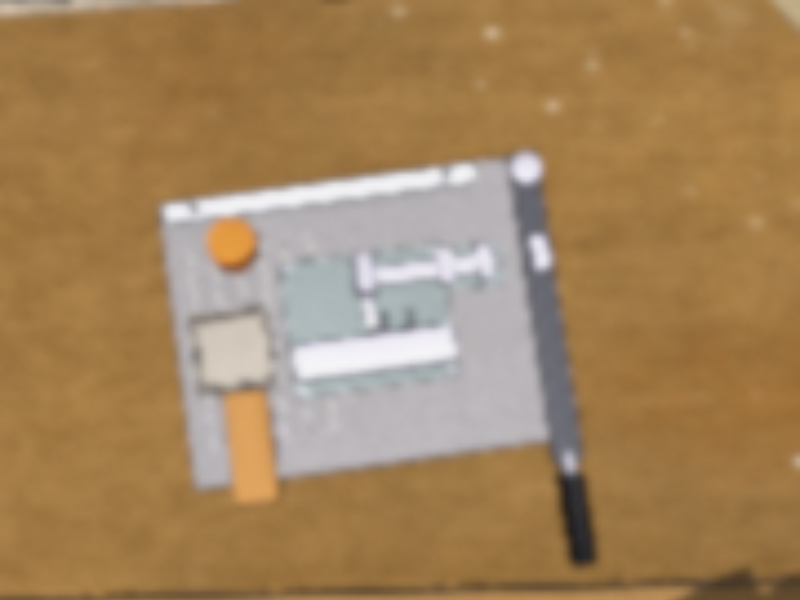

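View pics/b.png

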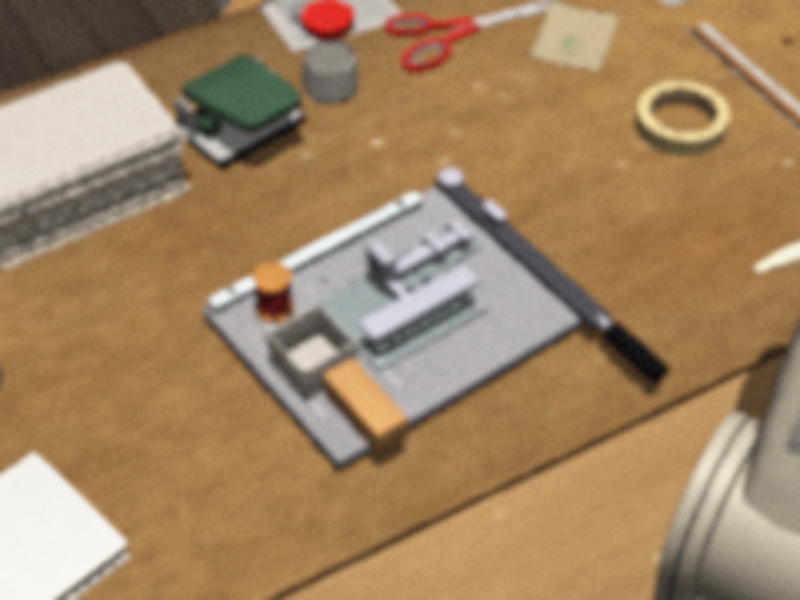

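The top view shows the trimmer turned slightly left. In the crop the catch bar runs from (295,363) to (457,343), the bolt's thumb piece is at (365,270), and the box and block lie left of the lock. Next I fit the pose.

```bash
python3 - <<'E'
from h import *
im,d=viewer.get_image('top')
P=world('top',d,np.ones_like(d,bool))
B=P[(P[:,2]>57)&(P[:,2]<67)&(abs(P[:,0]-514)<35)&(P[:,1]>-115)&(P[:,1]<45)]
r=cv2.minAreaRect(B[:,:2].astype(np.float32)); print('bar',len(B),r,np.median(B,0))
A=P[(P[:,2]>15)&(P[:,2]<30)&(abs(P[:,0]-540)<160)&(abs(P[:,1]+30)<180)]
print('bed',cv2.minAreaRect(A[:,:2].astype(np.float32)),len(A))
F=P[(P[:,2]>68)&(P[:,2]<86)&(abs(P[:,0]-577)<30)&(abs(P[:,1]+36)<60)]
print('thumb',F.round(0))
th=np.deg2rad(7); s=ctrl.read_state(); ps=s['tool_rot'][2]; 
D=np.array([545,-35])-s['eef_pos'][:2]
print('tool shift',D@[np.cos(ps),np.sin(ps)],D@[np.sin(ps),-np.cos(ps)],'dyaw',th+np.pi/2-ps)
E
```

```text
bar 251 ((512.95654296875, -28.858413696289062), (28.899436950683594, 128.8033905029297), 5.99412202835083) [512.26069823 -27.21231115  61.67155596]
bed ((516.0386352539062, -28.285537719726562), (297.8249206542969, 320.3363342285156), 6.446070194244385) 3905
thumb [[592. -18.  76.]
 [592. -22.  77.]
 [592. -25.  79.]
 [589. -14.  74.]
 [588. -18.  81.]
 [588. -21.  82.]
 [589. -25.  75.]
 [584. -14.  82.]
 [584. -18.  81.]
 [584. -21.  80.]
 [584. -25.  80.]
 [585. -29.  72.]
 [582. -14.  76.]
 [582. -18.  75.]
 [582. -21.  75.]
 [580. -25.  84.]
 [582. -29.  74.]
 [578. -14.  76.]
 [578. -18.  75.]
 [578. -21.  76.]
 [577. -25.  78.]
 [578. -28.  75.]
 [575. -14.  73.]
 [575. -18.  71.]
 [574. -21.  78.]
 [574. -25.  77.]
 [573. -28.  80.]
 [572. -14.  69.]
 [570. -18.  79.]
 [570. -21.  78.]
 [570. -25.  78.]
 [570. -28.  80.]
 [568. -14.  70.]
 [566. -17.  82.]
 [567. -21.  76.]
 [566. -24.  82.]
 [567. -28.  75.]
 [563. -17.  79.]
 [564. -21.  74.]
 [563. -24.  77.]
 [563. -28.  78.]
 [560. -17.  75.]
 [560. -21.  78.]
 [560. -24.  76.]
 [560. -28.  73.]]
tool shift 478.1925609664835 -386.2843549516931 dyaw 1.2532232182064036
```

```bash
python3 -m creep '[{"jaw":0.165,"xyz":[45,-38,0],"angular":[0,0,-0.113]},{"jaw":0.165,"xyz":[90,-77,0],"angular":[0,0,-0.226]},{"jaw":0.165,"xyz":[135,-115,0],"angular":[0,0,-0.339]},{"jaw":0.165,"xyz":[180,-154,0],"angular":[0,0,-0.452]},{"jaw":0.165,"xyz":[225,-192,0],"angular":[0,0,-0.565]},{"jaw":0.165,"xyz":[270,-231,0],"angular":[0,0,-0.678]},{"jaw":0.165,"xyz":[315,-270,0],"angular":[0,0,-0.791]},{"jaw":0.165,"xyz":[360,-309,0],"angular":[0,0,-0.904]},{"jaw":0.165,"xyz":[405,-347,0],"angular":[0,0,-1.017]},{"jaw":0.165,"xyz":[450,-386,20],"angular":[0,0,-1.13]},{"jaw":0.165,"xyz":[491,-421,50],"angular":[0,0,-1.239]},{"jaw":0.165,"xyz":[491,-421,80],"angular":[0,0,-1.239]}]'
python3 - <<'E'
from h import *
c=viewer.camera_model('wrist'); print({k:np.round(v,2) for k,v in c.items()})
im,d=viewer.get_image('wrist'); cv2.imwrite('pics/w1.png',im[:,:,::-1])
s=ctrl.read_state(); print(s['eef_pos'],s['tool_rot'],s['width'],s['clock'],s['force'])
E
```

```text
clock: 1.95
eef_pos: [543.9, 7.9, 170.0]
tool_rot: [3.138, -0.004, 1.687]
force: [0.7, -0.8, 0.4]
width: 49.8
gripper_force: 0.0
{'fx': np.float64(309.71), 'fy': np.float64(309.71), 'cx': np.float64(312.85), 'cy': np.float64(206.85), 'T': array([[ 9.9000e-01,  1.1000e-01,  4.0000e-02,  5.3446e+02],
       [ 1.2000e-01, -9.5000e-01, -2.7000e-01,  7.8140e+01],
       [ 0.0000e+00,  2.8000e-01, -9.6000e-01,  2.9375e+02],
       [ 0.0000e+00,  0.0000e+00,  0.0000e+00,  1.0000e+00]])}
[540.26980741   4.48575467 166.15399846] [-3.13660632e+00 -1.80304883e-03  1.68343543e+00] 49.3457337506398 2.0 [-1.11559996 -0.37921295 -2.63994583]
```

View pics/w1.png

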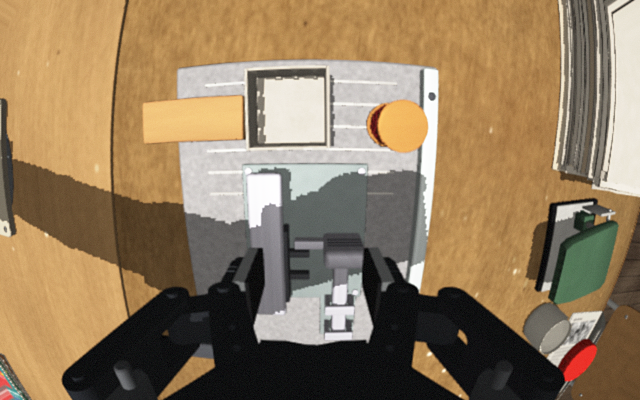

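The wrist view shows the bar from (265,175) to (270,312), the thumb at (343,250), and the two fingers at about (250,285) and (378,285). The way down is clear. I'll measure both more closely.

```bash
cat >> h.py <<'E'
def wristcloud():
    s=ctrl.read_state(); c=viewer.camera_model('wrist'); im,d=viewer.get_image('wrist')
    v,u=np.mgrid[:400,:640]; x=(u-c['cx'])/c['fx']; y=(v-c['cy'])/c['fy']; r=np.hypot(x,y)+1e-9
    k=np.tan(np.minimum(r,1.4))/r; P=np.dstack([x*k*d,y*k*d,d]); T=np.array(c['T'])
    W=P@T[:3,:3].T+T[:3,3]; W[d<=0]=np.nan; return im,W,s
O=np.array([513.,-28.9]); th=0.108
U=np.array([np.cos(th),np.sin(th)]); V=np.array([-U[1],U[0]])
E
python3 - <<'E'
from h import *
im,W,s=wristcloud()
L=W-0; a=(W[...,:2]-O)@U; b=(W[...,:2]-O)@V; z=W[...,2]
B=(abs(z-62)<4)&(abs(a)<25)&(abs(b)<80); r=cv2.minAreaRect(np.c_[a[B],b[B]].astype(np.float32)); print('bar (local)',B.sum(),r,np.median(z[B]))
F=(abs(z-78)<5)&(abs(a-64)<30)&(abs(b)<30); print('thumb',F.sum(),cv2.minAreaRect(np.c_[a[F],b[F]].astype(np.float32)),np.median(z[F]))
print('tool local',(s['eef_pos'][:2]-O)@U,(s['eef_pos'][:2]-O)@V,s['eef_pos'],s['tool_rot'])
for n,(c0,c1) in {'L':(225,268),'R':(360,410)}.items():
    M=np.zeros(z.shape,bool); M[240:320,c0:c1]=1; M&=(z>125)&(z<175); print(n,M.sum(),np.nanpercentile(a[M],[2,98]),np.percentile(b[M],[2,98]),np.percentile(z[M],[1,5,50]))
for t in ['catch','bolt']:
    for q in silhouettes('wrist',t)[:1]: m=q['pixels']; print(t,q['score'],q['xy'],np.nanmedian(a[m]),np.nanmedian(b[m]))
E
```

```text
bar (local) 4595 ((-3.7202939987182617, 0.18578338623046875), (28.774982452392578, 128.84974670410156), 0.43948739767074585) 61.993644626701695
thumb 592 ((56.1398811340332, -0.3464841842651367), (25.3851375579834, 14.794270515441895), 1.2143821716308594) 77.57265782216749
tool local 30.709580601040983 30.251820940557284 [540.26980741   4.48575467 166.15399846] [-3.13660632e+00 -1.80304883e-03  1.68343543e+00]
L 861 [-7.97250237  5.38569798] [20.93417916 42.23065344] [151.12632828 154.13611677 165.77662985]
R 853 [54.48043909 67.73769612] [21.1723465  42.45262934] [151.35381653 152.85310261 165.12475881]
catch 0.84 [274.4, 243.0] 0.052759367688053206 5.9364066172816585
bolt 0.96 [344.8, 254.3] 57.00435804038895 -0.2885201521109758
```

```bash
python3 -m creep '[{"jaw":0.165,"xyz":[0,-1,30],"angular":[0,0,0]},{"jaw":0.165,"xyz":[0,-1,60],"angular":[0,0,0]},{"jaw":0.165,"xyz":[0,-1,82],"angular":[0,0,0]},{"jaw":0.165,"xyz":[0,-1,82],"angular":[0,0,0]},{"jaw":0.165,"xyz":[0,-1,82],"angular":[0,0,0]}]'
python3 -m creep '[{"jaw":0.165,"xyz":[0,0,5],"angular":[0,0,0]},{"jaw":0.165,"xyz":[0,0,5],"angular":[0,0,0]},{"jaw":0.165,"xyz":[0,0,5],"angular":[0,0,0]}]'
python3 -m creep '[{"jaw":0.165,"xyz":[0,0,4],"angular":[0,0,0]},{"jaw":0.165,"xyz":[0,0,4],"angular":[0,0,0]},{"jaw":0.165,"xyz":[0,0,4],"angular":[0,0,0]}]'
```

```text
clock: 2.78
eef_pos: [542.0, 1.2, 89.9]
tool_rot: [3.139, 0.0, 1.678]
force: [0.1, 0.4, 0.1]
width: 49.9
gripper_force: 0.0
clock: 3.15
eef_pos: [541.0, 1.7, 83.6]
tool_rot: [3.141, 0.0, 1.679]
force: [0.3, -0.0, 0.6]
width: 49.9
gripper_force: 0.0
clock: 3.52
eef_pos: [540.8, 1.7, 79.2]
tool_rot: [-3.141, -0.0, 1.679]
force: [0.4, 0.7, -0.2]
width: 49.9
gripper_force: 0.0
```

```bash
python3 -m creep '[{"jaw":0.165,"xyz":[0,0,4],"angular":[0,0,0]},{"jaw":0.165,"xyz":[0,0,4],"angular":[0,0,0]},{"jaw":0.165,"xyz":[0,0,4],"angular":[0,0,0]}]'
python3 -m creep '[{"jaw":0.165,"xyz":[0,0,4],"angular":[0,0,0]},{"jaw":0.165,"xyz":[0,0,4],"angular":[0,0,0]},{"jaw":0.165,"xyz":[0,0,4],"angular":[0,0,0]}]'
python3 - <<'E'
from h import *
im,W,s=wristcloud(); cv2.imwrite('pics/w2.png',im[:,:,::-1])
a=(W[...,:2]-O)@U; b=(W[...,:2]-O)@V; z=W[...,2]
B=(z<66)&(z>45)&(abs(a+3)<10)&(abs(b)<63); print('bar z',B.sum(),np.percentile(z[B],[5,50,95]))
print(s['eef_pos'],s['force'])
E
```

```text
clock: 3.9
eef_pos: [541.1, 1.8, 75.5]
tool_rot: [3.141, 0.0, 1.679]
force: [0.8, -0.1, 2.7]
width: 49.8
gripper_force: 1.4
clock: 4.28
eef_pos: [541.1, 1.7, 71.4]
tool_rot: [3.141, 0.0, 1.679]
force: [0.5, -0.0, 3.7]
width: 50.0
gripper_force: 1.9
bar z 3243 [54.40698573 55.43851639 60.56903304]
[541.06263983   1.74488415  71.39862857] [ 0.51901019 -0.04067782  3.67917609]
```

View pics/w2.png

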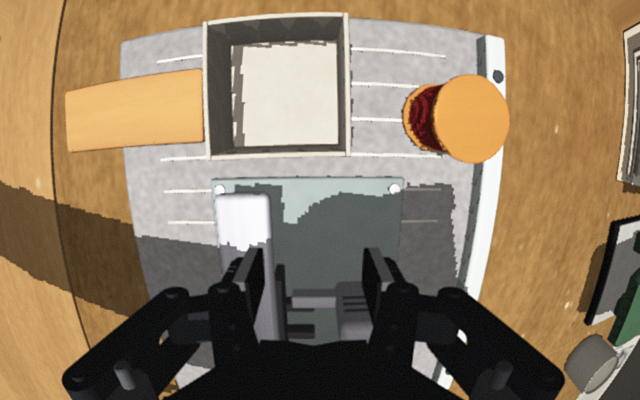

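The left finger, at (250,285), is on the bar and pressing it; the bar has gone down about 7 mm. The right finger is behind the thumb with a gap. I'll press on to the stop.

```bash
python3 -m creep '[{"jaw":0.165,"xyz":[0,0,3],"angular":[0,0,0]},{"jaw":0.165,"xyz":[0,0,4],"angular":[0,0,0]},{"jaw":0.165,"xyz":[0,0,4],"angular":[0,0,0]}]'
python3 -m creep '[{"jaw":0.165,"xyz":[0,0,2],"angular":[0,0,0]},{"jaw":0.165,"xyz":[0,0,2],"angular":[0,0,0]},{"jaw":0.165,"xyz":[0,0,2],"angular":[0,0,0]}]'
```

```text
clock: 4.7
eef_pos: [541.1, 1.8, 67.3]
tool_rot: [3.141, -0.0, 1.679]
force: [0.8, 0.1, 4.6]
width: 50.0
gripper_force: 2.4
clock: 5.08
eef_pos: [541.1, 1.8, 65.9]
tool_rot: [3.141, 0.0, 1.679]
force: [0.0, 0.4, 9.0]
width: 49.2
gripper_force: 4.7
```

```bash
python3 -m creep '[{"jaw":0.165,"xyz":[-4,0,0],"angular":[0,0,0]},{"jaw":0.165,"xyz":[-8,0,0],"angular":[0,0,0]},{"jaw":0.165,"xyz":[-12,0,0],"angular":[0,0,0]},{"jaw":0.165,"xyz":[-16,0,0],"angular":[0,0,0]},{"jaw":0.165,"xyz":[-20,0,0],"angular":[0,0,0]},{"jaw":0.165,"xyz":[-20,0,0],"angular":[0,0,0]}]'
python3 - <<'E'
from h import *
im,W,s=wristcloud(); cv2.imwrite('pics/w3.png',im[:,:,::-1])
print(s['eef_pos'],s['force'])
E
```

```text
clock: 5.82
eef_pos: [543.1, -14.4, 66.0]
tool_rot: [3.14, -0.004, 1.681]
force: [-0.7, 6.9, 10.2]
width: 49.8
gripper_force: 5.8
[543.08933102 -14.40354754  65.96337402] [-0.67384877  6.93215587 10.2313009 ]
```

View pics/w3.png

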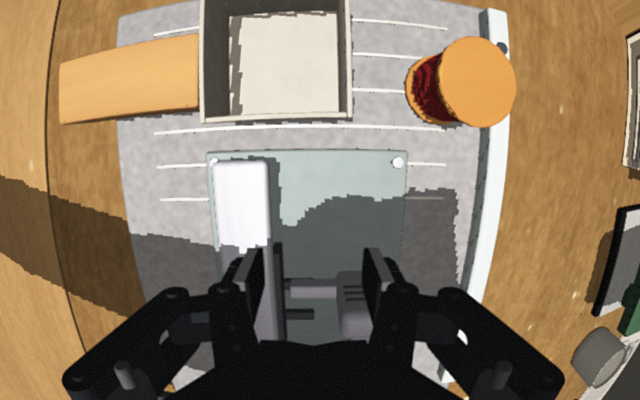

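The bar stays down and the right finger is against the thumb (350,300), apparently already moving it. Continuing.

```bash
python3 -m creep '[{"jaw":0.165,"xyz":[-4,0,0],"angular":[0,0,0]},{"jaw":0.165,"xyz":[-8,0,0],"angular":[0,0,0]},{"jaw":0.165,"xyz":[-12,0,0],"angular":[0,0,0]},{"jaw":0.165,"xyz":[-12,0,0],"angular":[0,0,0]}]'
python3 -m creep '[{"jaw":0.165,"xyz":[-4,0,0],"angular":[0,0,0]},{"jaw":0.165,"xyz":[-8,0,0],"angular":[0,0,0]},{"jaw":0.165,"xyz":[-12,0,0],"angular":[0,0,0]},{"jaw":0.165,"xyz":[-12,0,0],"angular":[0,0,0]}]'
```

```text
clock: 6.38
eef_pos: [544.5, -26.1, 66.0]
tool_rot: [3.14, -0.004, 1.681]
force: [-0.6, 8.5, 10.4]
width: 49.9
gripper_force: 5.8
clock: 6.88
eef_pos: [545.9, -38.2, 66.0]
tool_rot: [3.14, -0.004, 1.681]
force: [-0.5, 8.0, 10.3]
width: 49.7
gripper_force: 5.5
```

```bash
python3 -m creep '[{"jaw":0.165,"xyz":[-4,0,0],"angular":[0,0,0]},{"jaw":0.165,"xyz":[-8,0,0],"angular":[0,0,0]},{"jaw":0.165,"xyz":[-8,0,0],"angular":[0,0,0]}]'
python3 -m creep '[{"jaw":0.165,"xyz":[-3,0,0],"angular":[0,0,0]},{"jaw":0.165,"xyz":[-5,0,0],"angular":[0,0,0]},{"jaw":0.165,"xyz":[-5,0,0],"angular":[0,0,0]}]'
python3 -m creep '[{"jaw":0.165,"xyz":[-2,0,0],"angular":[0,0,0]},{"jaw":0.165,"xyz":[-3,0,0],"angular":[0,0,0]},{"jaw":0.165,"xyz":[-3,0,0],"angular":[0,0,0]}]'
```

```text
clock: 7.25
eef_pos: [546.8, -46.3, 66.0]
tool_rot: [3.14, -0.004, 1.681]
force: [-1.2, 7.8, 9.5]
width: 49.7
gripper_force: 5.3
clock: 7.62
eef_pos: [547.3, -51.1, 66.0]
tool_rot: [3.14, -0.004, 1.681]
force: [-1.4, 8.8, 10.0]
width: 50.0
gripper_force: 5.3
clock: 8.0
eef_pos: [547.5, -52.6, 66.0]
tool_rot: [3.14, -0.006, 1.682]
force: [-0.6, 10.4, 9.8]
width: 49.8
gripper_force: 6.7
```

```bash
python3 -m creep '[{"jaw":0.165,"xyz":[-2,0,0],"angular":[0,0,0]},{"jaw":0.165,"xyz":[-4,0,0],"angular":[0,0,0]},{"jaw":0.165,"xyz":[-4,0,0],"angular":[0,0,0]}]'
python3 -m creep '[{"jaw":0.165,"xyz":[-2,0,0],"angular":[0,0,0]},{"jaw":0.165,"xyz":[-4,0,0],"angular":[0,0,0]},{"jaw":0.165,"xyz":[-4,0,0],"angular":[0,0,0]}]'
```

```text
clock: 8.38
eef_pos: [547.5, -52.7, 66.0]
tool_rot: [3.14, -0.01, 1.686]
force: [-3.0, 17.2, 11.4]
width: 49.7
gripper_force: 10.3
clock: 8.75
eef_pos: [547.5, -53.0, 66.0]
tool_rot: [3.14, -0.014, 1.69]
force: [-5.2, 24.2, 14.0]
width: 49.6
gripper_force: 13.7
```

The bolt is on its end stop: the force rises and the tool no longer moves. Now I lift straight up so the catch locks, back off from the thumb, then rise clear.

```bash
python3 -m creep '[{"jaw":0.165,"xyz":[3,0,-4],"angular":[0,0,0]},{"jaw":0.165,"xyz":[4,0,-9],"angular":[0,0,0]},{"jaw":0.165,"xyz":[4,0,-14],"angular":[0,0,0]},{"jaw":0.165,"xyz":[4,0,-19],"angular":[0,0,0]},{"jaw":0.165,"xyz":[4,0,-19],"angular":[0,0,0]},{"jaw":0.165,"xyz":[15,0,-19],"angular":[0,0,0]},{"jaw":0.165,"xyz":[26,0,-19],"angular":[0,0,0]},{"jaw":0.165,"xyz":[26,0,-50],"angular":[0,0,0]},{"jaw":0.165,"xyz":[26,0,-100],"angular":[0,0,0]},{"jaw":0.165,"xyz":[40,0,-140],"angular":[0,0,0]},{"jaw":0.165,"xyz":[40,0,-140],"angular":[0,0,0]},{"jaw":0.165,"xyz":[40,0,-140],"angular":[0,0,0]}]'
python3 - <<'E'
from h import *
im,W,s=wristcloud(); cv2.imwrite('pics/w4.png',im[:,:,::-1])
a=(W[...,:2]-O)@U; b=(W[...,:2]-O)@V; z=W[...,2]
B=(z<70)&(z>45)&(abs(a+3)<10)&(abs(b)<60); print('bar z',B.sum(),np.percentile(z[B],[5,50,95]))
F=(abs(z-78)<5)&(abs(a-60)<30)&(abs(b+30)<50); print('thumb',F.sum(),cv2.minAreaRect(np.c_[a[F],b[F]].astype(np.float32)))
i2,d=viewer.get_image('top'); cv2.imwrite('pics/t4.png',i2[:,:,::-1]); P=world('top',d,np.ones_like(d,bool)); 
A=(P[:,:2]-O)@U;Bb=(P[:,:2]-O)@V
m=(abs(P[:,2]-78)<7)&(abs(A-64)<25)&(abs(Bb+30)<50); print('top thumb',m.sum(),np.median(Bb[m]) if m.any() else 0)
print(s['eef_pos'],s['force'])
E
```

```text
clock: 10.25
eef_pos: [543.3, -26.8, 204.9]
tool_rot: [-3.141, 0.001, 1.678]
force: [-0.4, 0.3, -1.5]
width: 49.9
gripper_force: 0.0
bar z 2822 [60.92642094 62.05647709 63.21555805]
thumb 580 ((59.87289810180664, -44.77873992919922), (15.620092391967773, 32.32781982421875), 89.62001037597656)
top thumb 0 0
[543.30980313 -26.80733646 204.87658645] [-0.37735327  0.3291451  -1.50171296]
```

View pics/w4.png

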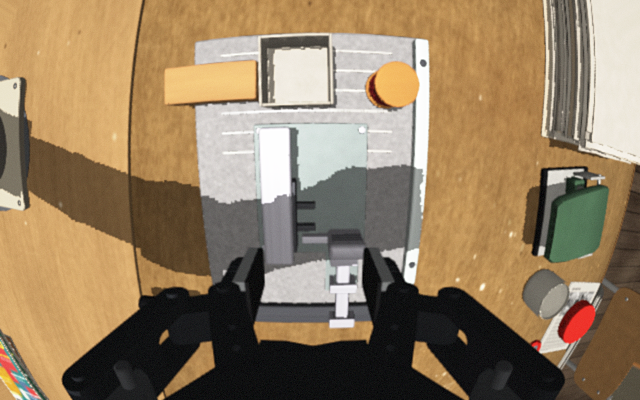

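The thumb has moved 44.4 mm from where it first stood (now at pixel (345,243)), and its tail reaches the arm. The bar is back up at z = 62, and the bystanders on the bed are in place. Handing in.

```bash
python3 -c "
from cell import ctrl
print(ctrl.finish_job())"
```

```text
the job is handed in; nothing more can be done
None
```

The trimmer arm is locked and the job handed in at about 10 s of robot time: the bolt went to its end stop (about 44 mm by the wrist camera), the catch sprang back up to 62 mm, and the robot is clear, with no bystander touched.

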